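Stagger the washed trays to air-dry

TASK

Stack the washed trays staggered on the dark tray on the lazy Susan so that air gets into each. First set the white tray on its lips, parallel to it but shifted lengthwise by 40 mm towards the green tab; then set the red tray on the white one's lips, shifted back so that it is straight above the dark tray. Leave the blue tray where it is.

Things in the scene. Friction and masses are not known exactly. Their poses are not given: they have to be found in the camera images.
- bottom_rim (a point): Dark wooden bottom tray, 150 x 60 x 40 mm with flat 10 mm wide lips, fixed on a round bamboo lazy Susan (240 mm across, 30 mm high) that does not turn or move. This point is the centre of the tray's mouth, level with the top of its lips, 70 mm above the counter; x runs along the tray's length towards the end with the green tab (a 34 mm wide tab that sticks out 27 mm from that end, below the lip), z up. The tray may be turned to any heading.
- white_tray (a point): White tray: open-topped box 150 long (x) x 60 wide (y) x 40 high (z), about 0.15 kg, with flat 10 mm wide lips (walls 10 mm thick) all round; stands upright on the counter. Both its ends are alike. This point is its centre, half-way up (20 mm above its underside); x runs along its length, z up.
- red_tray (a point): Red tray: open-topped box 150 long (x) x 60 wide (y) x 40 high (z), about 0.15 kg, with flat 10 mm wide lips (walls 10 mm thick) all round; stands upright on the counter. Both its ends are alike. This point is its centre, half-way up (20 mm above its underside); x runs along its length, z up.
- blue_tray (a point): Blue tray: open-topped box 150 long (x) x 60 wide (y) x 40 high (z), about 0.15 kg, with flat 10 mm wide lips (walls 10 mm thick) all round; stands upright on the counter. Both its ends are alike. This point is its centre, half-way up (20 mm above its underside); x runs along its length, z up. Not needed: leave it.
There are look-alikes about, which are no part of the job. Of the things shaped like the part that bears white_tray, the white one is meant.

How it is judged (in metres and radians):
On the way:
1. the white tray rests released on the dark tray's lips, shifted towards the green tab (x of white_tray in the frame of bottom_rim between 0.025 and 0.055 m and y of white_tray in the frame of bottom_rim between -0.015 and 0.015 m and z of white_tray in the frame of bottom_rim between 0.014 and 0.026 m and angle between white_tray's own z axis and vertical below 0.1 rad and angle between the x axis of white_tray and the x axis of bottom_rim, either way round below 0.2 rad and linear speed of white below 0.02 m/s and contact force between white and the fingers below 0.1 N), for 0.2 s.
At the end, for the whole second after the job is handed in: White tray level on the dark tray's lips, 40 mm (within 15) towards the green tab; red tray level on the white one, straight above the dark tray (within 15 mm); both within 15 mm sideways and 0.2 rad of parallel, released, at rest (x of white_tray in the frame of bottom_rim between 0.025 and 0.055 m and y of white_tray in the frame of bottom_rim between -0.015 and 0.015 m and z of white_tray in the frame of bottom_rim between 0.014 and 0.026 m and angle between each of white_tray, red_tray's own z axis and vertical below 0.1 rad and angle between the x axis of each of white_tray, red_tray and the x axis of bottom_rim, either way round below 0.2 rad and x of red_tray in the frame of bottom_rim between -0.015 and 0.015 m and y of red_tray in the frame of bottom_rim between -0.015 and 0.015 m and z of red_tray in the frame of bottom_rim between 0.054 and 0.066 m and linear speed of each of white, red below 0.02 m/s); the robot touches nothing.
It fails at once if the blue tray is moved by more than 30 mm (distance of blue_tray from where it was at the start of the episode above 0.03 m).
It also fails if it takes over 61 s, if anything falls off the work surface, if the arm or the gripper's body presses on something with over 40 N, if the wrist force passes 120 N, or if a joint passes its speed limit or range.

ROBOT

A 7-joint arm with a two-finger parallel gripper is mounted at the origin on the work surface. World frame = base frame: x ahead of the robot, y to its left, z up, the work surface at z = 0. Lengths are in mm, angles in degrees, forces in N, time in s.
With the tool pointing down it reaches from about 400 to 900 mm from the base axis. Payload 5.5 kg.
Tool frame: the origin (TCP) lies at the very end of the fingers, on their centre line; the grasp point (between the pads) lies 19 mm behind it; z points along the fingers, y is the direction in which the jaws open and shut (so a half turn about z gives the same grasp; the last joint's range is limited). The gripper opens to 85 mm and grips with 20 to 120 N. Pads are 22 mm wide; open, the fingers measure 114 mm over their backs; the gripper's body (76 mm by 85 mm) begins 54 mm behind the grasp point. The pads swing forward as they close: fully open they stand 13 mm farther back than shut.
Start: joints at [83.262, 28.699, -24.465, 88.831, 12.651, 65.22, -12.049], TCP at [241.613, -603.426, 231.31] pointing down, gripper open.
Joint ranges: [-164.97, 164.97], [-17.58, 116.51], [-87.97, 89.64], [11.32, 138.91], [-80.73, 260.73], [10.89, 115.49], [-147.41, 147.41]. Speed limits (degrees/s): [147.25, 147.25, 180, 180, 180, 180, 180].

INTERFACE

Orientations are given as a 3x3 rotation matrix whose columns are the frame's x, y, z axes.
In Python, from bench import bot gives the robot as it stands.
- The arm moves only by the tool arm_command, never from a script. Its argument "series" is a list of rows, each a list of 7 numbers: the shift along the world's x, y, z in m, then the turn, a rotation vector about the world's x, y, z in rad, then the finger opening in m, from 0 to 0.0854. In form: [[tx, ty, tz, wx, wy, wz, fingers], ...]. A call has 1 to 20 rows; each row is the pose to reach, as a shift and turn from the pose commanded when the call began; what a row does not reach only later rows make up. A row lasts 1/12 s, in which the tool goes at most 41.7 mm and 7.16 degrees, less where a joint would pass 70% of its speed; a pose out of reach is approached as far as the arm can. A call with a gripper value outside its range is refused whole. The fingers move at their own pace and stop on an object; "grip_force" is the grip in N (left out, the last holds). Time passes only in rows, so rows that repeat a pose let the fingers close. It gives the time, the measured TCP pose, the force and the opening at its end, in the units of the state.
- bot.get_obs(): the state, without advancing time (a new reading comes with each control period).
- bot.get_image(name): name is "scene" or "top"; returns a dict with "color" (400x640x3 uint8, blue, green, red), "K" (3x3 intrinsics, pixels), "world_to_cam" (4x4, takes a point from world to camera coordinates). Camera axes: x right, y up, looking along -z (the intrinsics and any distortion apply to the point x, -y, -z); pixel columns grow to the right and rows downward; lengths in mm; the calibration is good to about 2 mm. A picture is of the moment at which its call begins. There is no depth.
- bot.sign_off(): hands the job in, once; it reports no verdict.
The state is a dict: "clock": time; "qpos": joint angles; "qvel": joint speeds; "effort": joint torques, N m; "position": TCP position; "tool_rot": TCP orientation; "contact_force": force on the tool from outside, world axes, zero at the start; "ft_torque": the same for the moment, N m; "width": finger opening in mm.
Only numpy, scipy, OpenCV 4.12 (cv2) and the standard library are available. Lean on these libraries where they do the work, as an engineer would, in place of code of your own. Each camera call takes 0.05 s, during which the arm holds its last target.

## Working session

There is one attempt and no reset: what is moved stays moved. The work goes in short steps, Python scripts to look and compute and a tool call to move; the robot and the scene stay as the last step left them, time stands still between calls to the robot, and variables do not carry over. Pictures are saved under pics/ and viewed, and the job is handed in when it is done.

Besides the shell and the picture viewer there is one more tool, called after "Call:" in YAML: its name, and indented under it one key for each argument. arm_command: Moves the arm, as the interface text tells. Its arguments: {"type":"object","properties":{"series":{"type":"array"},"grip_force":{"type":"number"}},"required":["series"]}

```bash
mkdir -p pics; python3 - <<'E'
from bench import bot
import cv2
for n in ("scene","top"):
    d=bot.get_image(n); cv2.imwrite(f"pics/{n}0.png",d["color"]); print(n,d["K"].tolist() if hasattr(d["K"],'tolist') else d["K"],d["world_to_cam"], [k for k in d])
o=bot.get_obs(); print(o)
E
```

```text
scene [[451.9033764184516, 0.0, 315.87610869150996], [0.0, 451.9033764184516, 201.82007447933566], [0.0, 0.0, 1.0]] [[ 7.14755650e-01  6.99335607e-01  7.35321181e-03 -2.93817797e+02]
 [-5.96759528e-01  6.04367779e-01  5.27842452e-01  3.30902742e+02]
 [ 3.64694977e-01 -3.81666474e-01  8.49310471e-01 -1.58986603e+03]
 [ 0.00000000e+00  0.00000000e+00  0.00000000e+00  1.00000000e+00]] ['color', 'K', 'world_to_cam']
top [[364.42456444690583, 0.0, 322.1646222777718], [0.0, 364.42456444690583, 199.41835314860606], [0.0, 0.0, 1.0]] [[ 2.66772131e-02 -9.99444778e-01  1.99614961e-02 -1.17681901e+02]
 [ 9.97379406e-01  2.79548479e-02  6.67296579e-02 -4.96944908e+02]
 [-6.72506288e-02  1.81290238e-02  9.97571397e-01 -9.64076656e+02]
 [ 0.00000000e+00  0.00000000e+00  0.00000000e+00  1.00000000e+00]] ['color', 'K', 'world_to_cam']
{'clock': 0.1, 'qpos': array([ 83.26214155,  28.74933755, -24.45284667,  88.88512633,
        12.65012467,  65.21713049, -12.04928237]), 'qvel': array([ 0.02511531, -0.15124287,  0.00153282, -0.17762285,  0.04140652,
        0.17047926, -0.05566917]), 'effort': array([-1.06496210e-02, -5.70815992e+01, -5.83834961e+00, -2.81748784e+01,
        1.05227224e-02,  5.63360853e-03, -2.00236832e-05]), 'position': array([ 241.31102474, -602.89279523,  230.35354459]), 'tool_rot': array([[ 9.28361112e-01,  3.71679057e-01, -5.68941995e-04],
       [ 3.71679484e-01, -9.28359690e-01,  1.62709057e-03],
       [ 7.65726726e-05, -1.72199167e-03, -9.99998514e-01]]), 'contact_force': array([-0.09192003, -0.61379085, -0.27057849]), 'ft_torque': array([ 0.00518374,  0.01492733, -0.04072404]), 'width': 85.01425647735248}
```

View pics/scene0.png

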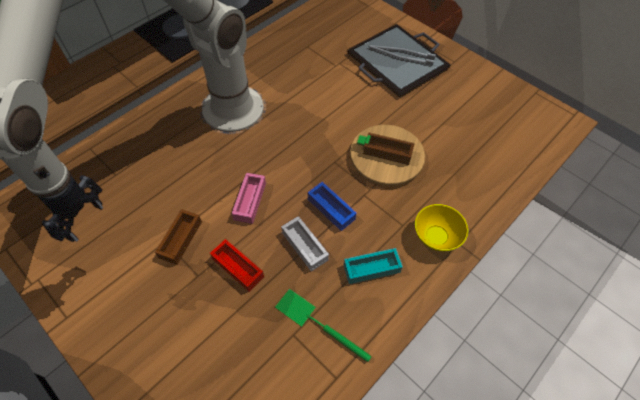

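View pics/top0.png

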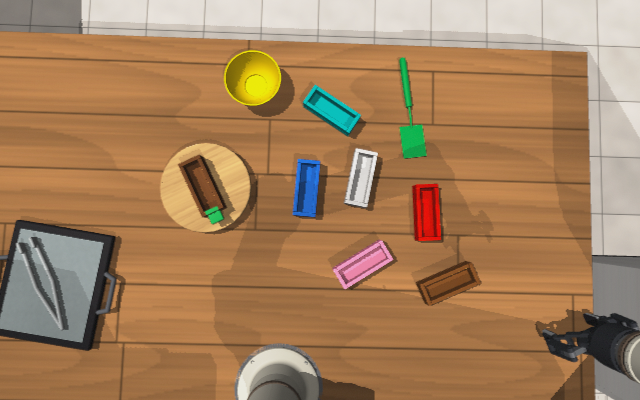

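The scene view shows all the trays. In the top view the dark tray is near (203,185) with its tab at (214,215), white is near (361,178), red near (427,212) and blue near (307,188). I'll enlarge these to read the corners.

```bash
python3 - <<'E'
import cv2,numpy as np
t=cv2.imread("pics/top0.png")
def crop(im,x,y,w,h,s,name):
    c=cv2.resize(im[y:y+h,x:x+w],None,fx=s,fy=s,interpolation=cv2.INTER_CUBIC)
    for i in range(0,w,10):
        cv2.putText(c,str(x+i),(i*s,10),0,.35,(255,255,255),1); cv2.line(c,(i*s,12),(i*s,18),(255,255,255),1)
    for i in range(0,h,10):
        cv2.putText(c,str(y+i),(0,i*s+4),0,.35,(255,255,255),1); cv2.line(c,(24,i*s),(30,i*s),(255,255,255),1)
    cv2.imwrite(name,c)
crop(t,155,135,100,100,6,"pics/c_dark.png")
crop(t,335,140,120,110,5,"pics/c_wr.png")
E
```

```text
(no output)
```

View pics/c_dark.png

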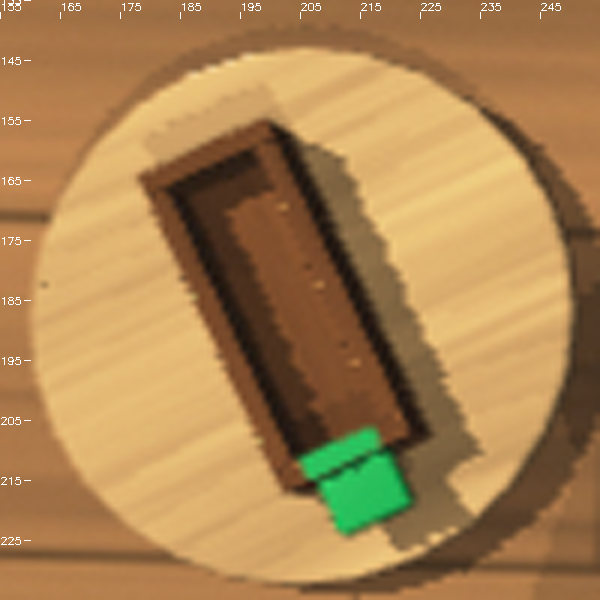

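View pics/c_wr.png

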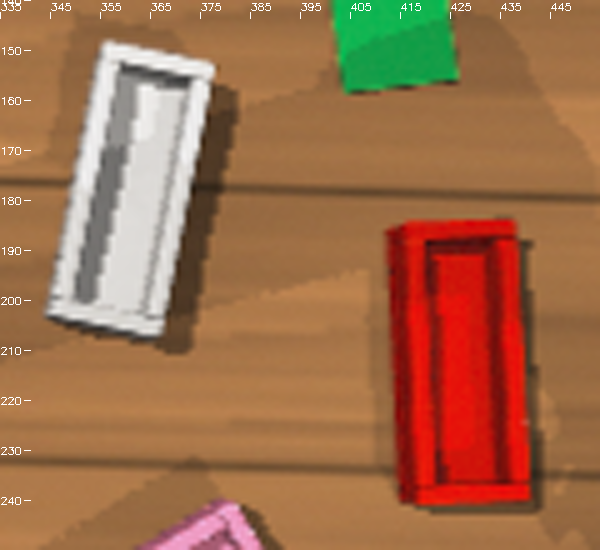

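Dark rim corners (crop/6+offset) are about (178.3,164.7), (200,155.3), (202.5,217) and (224,207.7). I'll fit rectangles and overlay them on both views.

```bash
cat > h.py <<'E'
import numpy as np,cv2
from scipy.optimize import least_squares
K={'scene':np.array([[451.903,0,315.876],[0,451.903,201.82],[0,0,1]]),'top':np.array([[364.4246,0,322.1646],[0,364.4246,199.41835],[0,0,1]])}
W={'scene':np.array([[7.14755650e-01,6.99335607e-01,7.35321181e-03,-2.93817797e+02],[-5.96759528e-01,6.04367779e-01,5.27842452e-01,3.30902742e+02],[3.64694977e-01,-3.81666474e-01,8.49310471e-01,-1.58986603e+03]]),
'top':np.array([[2.66772131e-02,-9.99444778e-01,1.99614961e-02,-1.17681901e+02],[9.97379406e-01,2.79548479e-02,6.67296579e-02,-4.96944908e+02],[-6.72506288e-02,1.81290238e-02,9.97571397e-01,-9.64076656e+02]])}
def proj(n,P):
    c=np.c_[P,np.ones(len(P))]@W[n].T
    c=c*[1,-1,-1]; q=c@K[n].T
    return q[:,:2]/q[:,2:]
def rect(x,y,th,z,L=150,Wd=60):
    c,s=np.cos(th),np.sin(th)
    p=np.array([[L/2,Wd/2],[L/2,-Wd/2],[-L/2,-Wd/2],[-L/2,Wd/2]])
    return np.c_[p@np.array([[c,s],[-s,c]])+[x,y],np.full(4,z)]
def unproj(n,uv,z):
    u=np.array([(uv[0]-K[n][0,2])/K[n][0,0],-(uv[1]-K[n][1,2])/K[n][1,1],-1])
    R,t=W[n][:,:3],W[n][:,3]; d=R.T@u; o=-R.T@t
    return o+d*(z-o[2])/d[2]
def draw(n,img,th_list,roi,s,name):
    x,y,w,h=roi
    c=cv2.resize(img[y:y+h,x:x+w],None,fx=s,fy=s,interpolation=cv2.INTER_CUBIC)
    for (X,Y,t,z,col) in th_list:
        for L,Wd in((150,60),(130,40)):
            p=((proj(n,rect(X,Y,t,z,L,Wd))-[x,y]+.5)*s).astype(np.int32)
            cv2.polylines(c,[p],True,col,1)
    cv2.imwrite(name,c)
def fit(n,corners,z,g=None):
    # corners: image points in rect order
    P=np.array([unproj(n,c,z) for c in corners])
    m=P.mean(0); d=(P[0]+P[1]-P[2]-P[3]); t=np.arctan2(d[1],d[0])
    r=least_squares(lambda v:(proj(n,rect(v[0],v[1],v[2],z))-corners).ravel(),[m[0],m[1],t])
    return r.x,r.fun
E
python3 - <<'E'
from h import *
a=np.array
# rect order: +x+y, +x-y, -x-y, -x+y ; dark x toward tab
D=a([[285,492],[413,438],[270,122],[140,178]])
# dark toward tab: image down= -world x; +y local = left of heading... test both orders
def f(C,s,o,z):
    C=C/s+o-.5
    best=min((fit('top',C,z),fit('top',C[[1,0,3,2]],z)),key=lambda r:np.abs(r[1]).sum())
    print(best[0][:2],np.degrees(best[0][2]),best[1].round(1)); return best[0]
d=f(D,6,a([155,135]),70)
w=f(a([[103,41],[214,66],[161,323],[46,312]]),5,a([335,140]),40)
r=f(a([[405,228],[516,220],[530,498],[415,500]]),5,a([335,140]),40)
G=(0,255,255)
L=[(*d,70,G),(*w,40,G),(*r,40,G)]
np.save('fit0.npy',a([d,w,r]))
t=cv2.imread('pics/top0.png');s=cv2.imread('pics/scene0.png')
draw('top',t,L,(155,135,100,100),6,'pics/o_d.png')
draw('top',t,L,(335,140,120,110),5,'pics/o_wr.png')
draw('scene',s,L,(200,110,230,185),3,'pics/o_s.png')
E
```

```text
[522.90631871 206.47993   ] -153.31067501783625 [ 0.3 -0.2 -0.2  0.9 -0.  -0.1 -0.  -0.6]
[ 562.3467778  -204.19912934] -10.135219214786131 [ 0.1 -0.9 -0.1 -1.3 -0.4  2.3  0.3 -0.1]
[ 473.93295463 -383.60171258] 3.0607109239859844 [-0.2 -1.4  0.  -0.4 -0.1  0.7  0.3  1. ]
```

View pics/o_d.png

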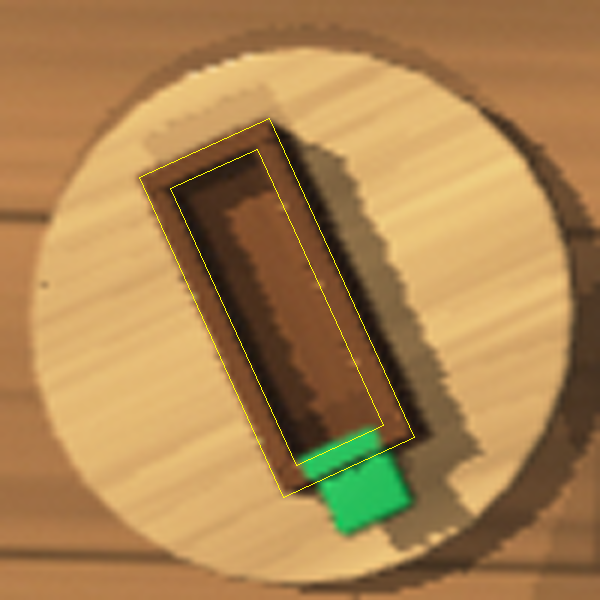

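View pics/o_wr.png

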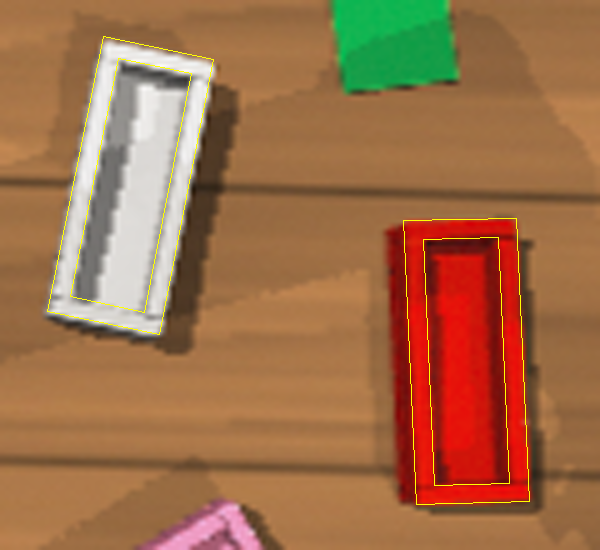

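View pics/o_s.png

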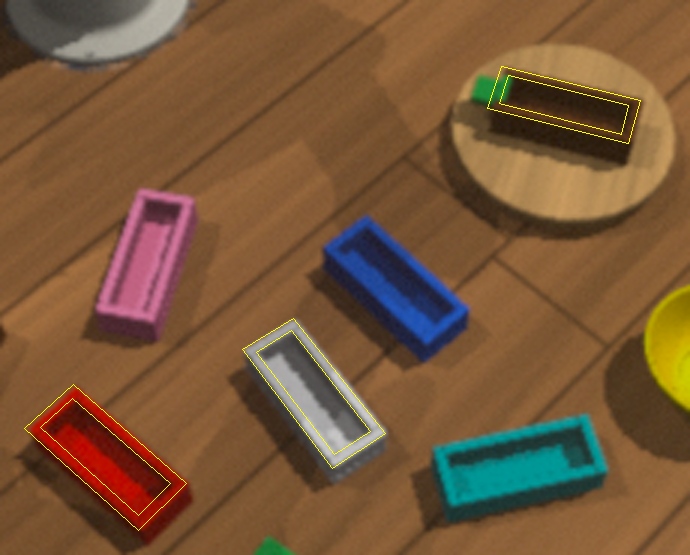

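The fits agree in both views to about 1 px. Dark rim: (523,206.5), heading −153.3°. White: (563,−204), −10.1°. Red: (474,−383.6), 3.1°. Moving above white.

Call:
arm_command:
  series:
    - [0.03,0.04,-0.008,0,0,-0.06,0.085]
    - [0.06,0.075,-0.016,0,0,-0.12,0.085]
    - [0.09,0.11,-0.024,0,0,-0.18,0.085]
    - [0.12,0.145,-0.03,0,0,-0.24,0.085]
    - [0.145,0.18,-0.04,0,0,-0.3,0.085]
    - [0.17,0.21,-0.05,0,0,-0.36,0.085]
    - [0.195,0.245,-0.055,0,0,-0.42,0.085]
    - [0.22,0.275,-0.06,0,0,-0.48,0.085]
    - [0.245,0.305,-0.065,0,0,-0.53,0.085]
    - [0.27,0.335,-0.07,0,0,-0.557,0.085]
    - [0.29,0.36,-0.075,0,0,-0.557,0.085]
    - [0.31,0.385,-0.08,0,0,-0.557,0.085]
    - [0.3215,0.3995,-0.08,0,0,-0.557,0.085]
    - [0.3215,0.3995,-0.08,0,0,-0.557,0.085]
    - [0.3215,0.3995,-0.08,0,0,-0.557,0.085]
    - [0.3215,0.3995,-0.08,0,0,-0.557,0.085]
  grip_force: 40

```text
clock: 1.43
position: [562.2, -204.9, 150.8]
tool_rot: [[0.984, -0.176, -0.001], [-0.176, -0.984, -0.001], [-0.001, 0.001, -1.0]]
contact_force: [0.1, -0.5, 0.1]
width: 85.2
```

Call:
arm_command:
  series:
    - [0,0,-0.03,0,0,0,0.085]
    - [0,0,-0.06,0,0,0,0.085]
    - [0,0,-0.085,0,0,0,0.085]
    - [0,0,-0.105,0,0,0,0.085]
    - [0,0,-0.12,0,0,0,0.085]
    - [0,0,-0.132,0,0,0,0.085]
    - [0,0,-0.14,0,0,0,0.085]
    - [0,0,-0.142,0,0,0,0.085]
    - [0,0,-0.142,0,0,0,0.085]
    - [0,0,-0.142,0,0,0,0.085]

```text
clock: 2.27
position: [563.7, -204.5, 10.1]
tool_rot: [[0.984, -0.176, 0.001], [-0.176, -0.984, -0.001], [0.001, 0.0, -1.0]]
contact_force: [-0.2, 0.4, 0.5]
width: 84.4
```

```bash
python3 - <<'E'
from bench import bot
from h import *
s=bot.get_image('scene')['color']; c=cv2.resize(s[170:300,230:390],None,fx=4,fy=4,interpolation=cv2.INTER_CUBIC)
cv2.imwrite('pics/g1.png',c); print(bot.get_obs()['position'])
E
```

```text
[ 563.92287666 -204.35643753   10.37143557]
```

View pics/g1.png

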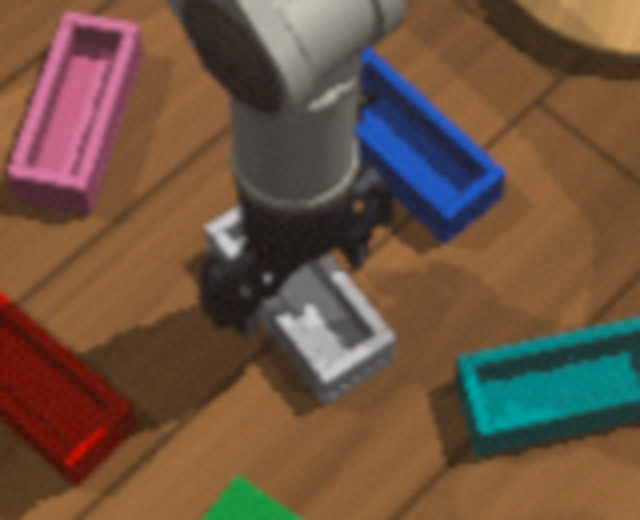

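The fingers straddle the white tray, and blue is clear. Closing and lifting a little.

Call:
arm_command:
  series:
    - [0,0,0,0,0,0,0.05]
    - [0,0,0,0,0,0,0.05]
    - [0,0,0,0,0,0,0.05]
    - [0,0,0,0,0,0,0.05]
    - [0,0,0,0,0,0,0.05]
    - [0,0,0,0,0,0,0.05]
    - [0,0,0,0,0,0,0.05]
    - [0,0,0,0,0,0,0.05]
    - [0,0,0.005,0,0,0,0.05]
    - [0,0,0.015,0,0,0,0.05]
    - [0,0,0.03,0,0,0,0.05]
    - [0,0,0.05,0,0,0,0.05]
    - [0,0,0.075,0,0,0,0.05]
    - [0,0,0.1,0,0,0,0.05]
    - [0,0,0.12,0,0,0,0.05]
    - [0,0,0.13,0,0,0,0.05]
    - [0,0,0.13,0,0,0,0.05]
    - [0,0,0.13,0,0,0,0.05]
  grip_force: 40

```text
clock: 3.82
position: [563.0, -204.1, 139.4]
tool_rot: [[0.984, -0.175, 0.0], [-0.175, -0.984, -0.0], [0.001, 0.0, -1.0]]
contact_force: [-0.7, -1.1, -2.3]
width: 59.4
```

```bash
python3 - <<'E'
from bench import bot
from h import *
d=bot.get_image('top')['color'];s=bot.get_image('scene')['color']; c=cv2.resize(s[130:290,230:430],None,fx=3,fy=3,interpolation=cv2.INTER_CUBIC)
e=cv2.resize(d[130:240,280:400],None,fx=4,fy=4)
cv2.imwrite('pics/g2.png',c);cv2.imwrite('pics/g2t.png',e); print(bot.get_obs()['position'])
E
```

```text
[ 561.88490856 -203.69869426  137.79374351]
```

View pics/g2.png

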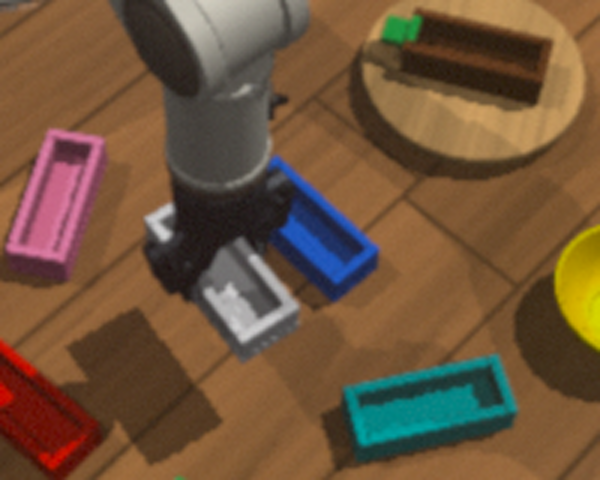

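View pics/g2t.png

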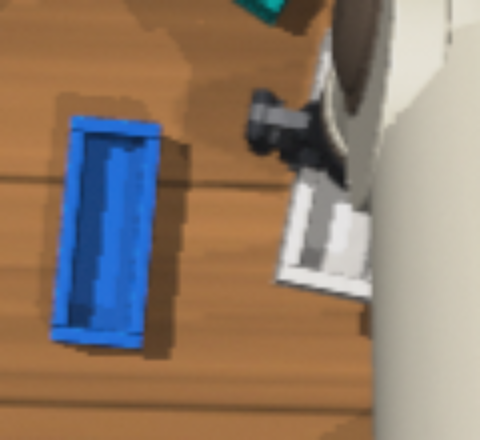

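White is held level at 59.4 mm. Carrying it over the target.

Call:
arm_command:
  series:
    - [-0.001,0.006,0,0,0,0.01,0.05]
    - [-0.003,0.018,0,0,0,0.03,0.05]
    - [-0.007,0.037,0,0,0,0.06,0.05]
    - [-0.012,0.06,0,0,0,0.1,0.05]
    - [-0.017,0.086,0,0,0,0.14,0.05]
    - [-0.022,0.114,0,0,0,0.187,0.05]
    - [-0.0275,0.142,0,0,0,0.233,0.05]
    - [-0.033,0.17,0,0,0,0.28,0.05]
    - [-0.0385,0.198,0,0,0,0.325,0.05]
    - [-0.044,0.226,0,0,0,0.37,0.05]
    - [-0.049,0.254,0,0,0,0.416,0.05]
    - [-0.055,0.282,0,0,0,0.462,0.05]
    - [-0.06,0.309,0,0,0,0.506,0.05]
    - [-0.065,0.334,0,0,0,0.547,0.05]
    - [-0.069,0.356,0,0,0,0.583,0.05]
    - [-0.0725,0.374,0,0,0,0.613,0.05]
    - [-0.075,0.386,0,0,0,0.632,0.05]
    - [-0.076,0.3925,0,0,0,0.643,0.05]
    - [-0.076,0.3925,0,0,0,0.643,0.05]
    - [-0.076,0.3925,0,0,0,0.643,0.05]

```text
clock: 5.58
position: [486.8, 188.2, 139.1]
tool_rot: [[0.893, 0.45, -0.0], [0.45, -0.893, -0.001], [-0.001, 0.0, -1.0]]
contact_force: [-0.8, -0.7, -1.2]
width: 59.3
```

Call:
arm_command:
  series:
    - [0,0,0,0,0,0,0.05]
    - [0,0,-0.005,0,0,0,0.05]
    - [0,0,-0.015,0,0,0,0.05]
    - [0,0,-0.025,0,0,0,0.05]
    - [0,0,-0.035,0,0,0,0.05]
    - [0,0,-0.043,0,0,0,0.05]
    - [0,0,-0.048,0,0,0,0.05]
    - [0,0,-0.048,0,0,0,0.05]
    - [0,0,-0.048,0,0,0,0.05]

```text
clock: 6.33
position: [486.8, 188.7, 90.8]
tool_rot: [[0.893, 0.45, -0.001], [0.45, -0.893, -0.0], [-0.001, -0.0, -1.0]]
contact_force: [0.4, 0.4, -2.0]
width: 58.8
```

```bash
python3 - <<'E'
from bench import bot
from h import *
d=bot.get_image('top')['color'];s=bot.get_image('scene')['color']
o=bot.get_obs();p=o['position'];R=o['tool_rot'];y=np.arctan2(R[1,0],R[0,0]);print(p,np.degrees(y),o['contact_force'])
L=[(p[0],p[1],y,p[2]+30,(0,255,255))]
draw('scene',s,L,(320,90,130,110),5,'pics/p1.png')
draw('top',d,L,(140,120,140,120),5,'pics/p1t.png')
E
```

```text
[487.41382449 188.94902277  91.62347361] 26.761772845706602 [-0.03703623  0.35763424 -0.96835855]
```

View pics/p1.png

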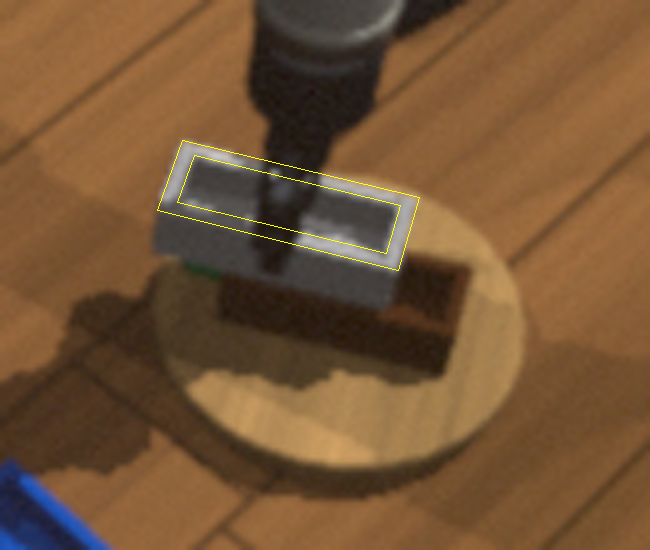

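View pics/p1t.png

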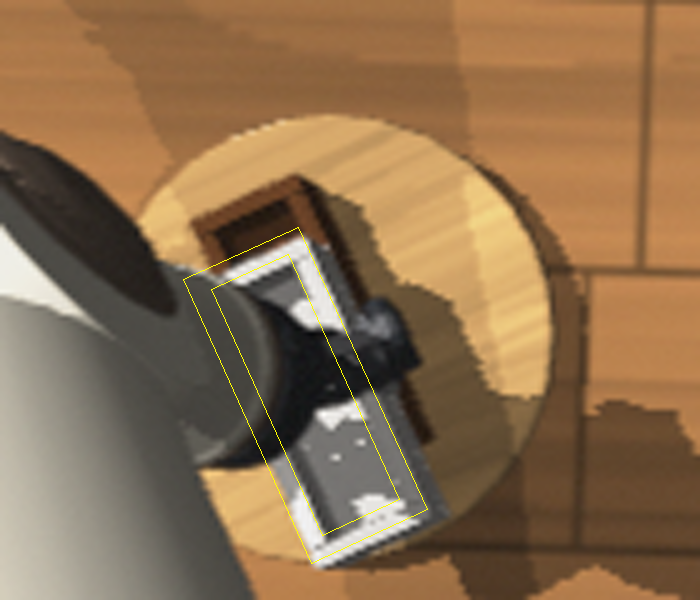

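The scene overlay matches the held tray, but the top overlay looks slightly off. Zooming before releasing.

```bash
python3 - <<'E'
from bench import bot
from h import *
d=bot.get_image('top')['color']
o=bot.get_obs();p=o['position'];R=o['tool_rot'];y=np.arctan2(R[1,0],R[0,0]);print(p)
f=np.load('fit0.npy')[0]
L=[(p[0],p[1],y,p[2]+30,(0,255,255)),(*f,70,(255,255,0))]
draw('top',d,L,(170,145,70,95),8,'pics/p2t.png')
cv2.imwrite('pics/p2r.png',cv2.resize(d[145:240,170:240],None,fx=8,fy=8,interpolation=cv2.INTER_CUBIC)[:600])
cv2.imwrite('pics/p2t.png',cv2.imread('pics/p2t.png')[:600])
E
```

```text
[487.48426807 188.91748802  91.76818096]
```

View pics/p2t.png

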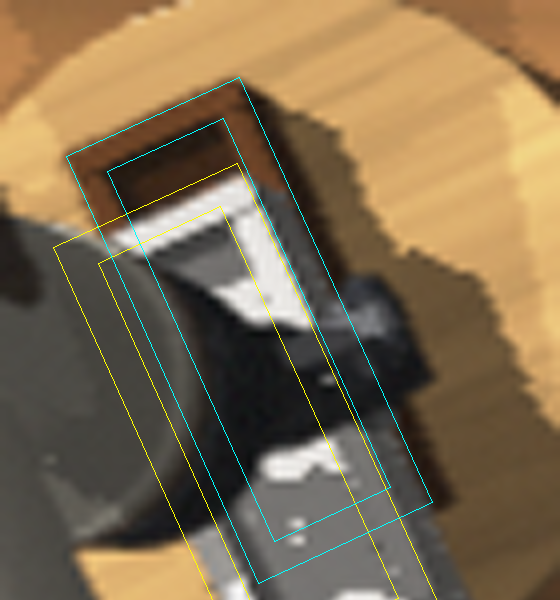

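View pics/p2r.png

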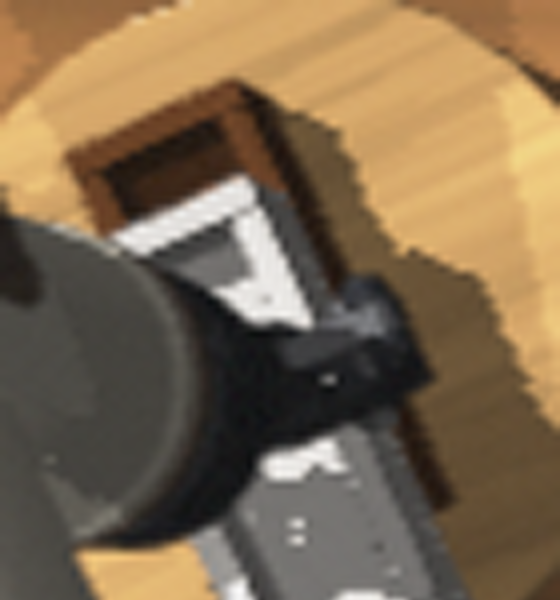

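In the top view white sits about 3–5 mm further towards the tab than nominal; the scene view shows about 0. I'll split the difference, lower it and release.

Call:
arm_command:
  series:
    - [0.002,0.001,-0.003,0,0,0,0.05]
    - [0.002,0.001,-0.006,0,0,0,0.05]
    - [0.002,0.001,-0.008,0,0,0,0.05]
    - [0.002,0.001,-0.009,0,0,0,0.05]
    - [0.002,0.001,-0.01,0,0,0,0.05]
    - [0.002,0.001,-0.011,0,0,0,0.05]
    - [0.002,0.001,-0.011,0,0,0,0.05]
    - [0.002,0.001,-0.011,0,0,0,0.05]

```text
clock: 7.15
position: [489.2, 189.6, 80.4]
tool_rot: [[0.893, 0.45, 0.0], [0.45, -0.893, 0.0], [0.0, 0.0, -1.0]]
contact_force: [-0.7, 0.7, -1.0]
width: 59.3
```

Call:
arm_command:
  series:
    - [0,0,-0.0005,0,0,0,0.05]
    - [0,0,-0.001,0,0,0,0.05]
    - [0,0,-0.001,0,0,0,0.05]

```text
clock: 7.4
position: [489.1, 189.6, 80.2]
tool_rot: [[0.893, 0.45, 0.0], [0.45, -0.893, -0.001], [0.0, 0.001, -1.0]]
contact_force: [-3.3, -1.8, 9.7]
width: 59.5
```

```bash
python3 - <<'E'
from bench import bot
print(bot.get_obs()['contact_force'],bot.get_obs()['position'])
E
```

```text
[-3.31098382 -1.7995087   9.70825836] [489.14189032 189.60320358  80.23559916]
```

Contact confirmed (+10 N). Opening and lifting away.

Call:
arm_command:
  series:
    - [0,0,0.0005,0,0,0,0.066]
    - [0,0,0.0005,0,0,0,0.072]
    - [0,0,0.0005,0,0,0,0.085]
    - [0,0,0.0005,0,0,0,0.085]
    - [0,0,0.0005,0,0,0,0.085]
    - [0,0,0.0005,0,0,0,0.085]
    - [0,0,0.0005,0,0,0,0.085]
    - [0,0,0.01,0,0,0,0.085]
    - [0,0,0.03,0,0,0,0.085]
    - [0,0,0.055,0,0,0,0.085]
    - [0,0,0.08,0,0,0,0.085]
    - [0,0,0.1,0,0,0,0.085]
    - [0,-0.03,0.1,0,0,0,0.085]
    - [0,-0.065,0.1,0,0,0,0.085]
    - [0,-0.1,0.1,0,0,0,0.085]
    - [0,-0.135,0.1,0,0,0,0.085]
    - [0,-0.17,0.1,0,0,0,0.085]
    - [0,-0.2,0.1,0,0,0,0.085]
    - [0,-0.22,0.1,0,0,0,0.085]
    - [0,-0.22,0.1,0,0,0,0.085]

```text
clock: 9.07
position: [488.9, -36.2, 179.7]
tool_rot: [[0.896, 0.443, -0.0], [0.443, -0.896, -0.003], [-0.001, 0.002, -1.0]]
contact_force: [-0.2, 0.8, 0.7]
width: 85.0
```

```bash
python3 - <<'E'
from bench import bot
from h import *
d=bot.get_image('top')['color'];s=bot.get_image('scene')['color']
cv2.imwrite('pics/top2.png',d);cv2.imwrite('pics/scene2.png',s)
f=np.load('fit0.npy'); D=f[0]; u=np.array([np.cos(D[2]),np.sin(D[2])])
L=[(D[0]+40*u[0],D[1]+40*u[1],D[2],110,(0,255,255)),(*D,70,(255,255,0)),(*f[2],40,(255,255,0))]
draw('top',d,L,(165,140,85,100),6,'pics/q_t.png')
draw('scene',s,L,(320,90,130,110),5,'pics/q_s.png')
draw('top',d,L,(390,170,70,90),6,'pics/q_r.png')
E
```

```text
(no output)
```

View pics/q_t.png

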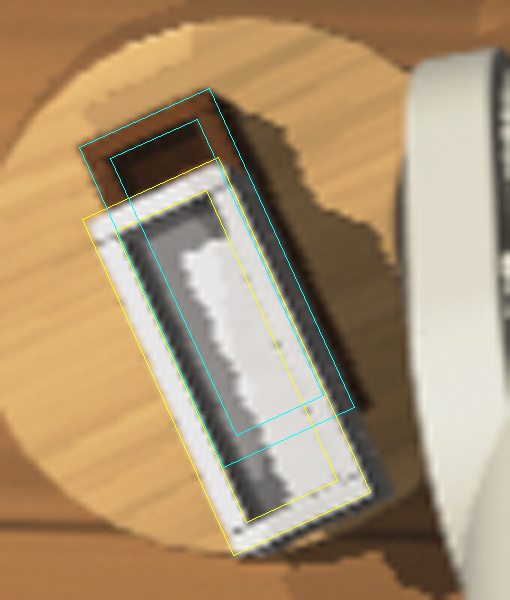

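View pics/q_s.png

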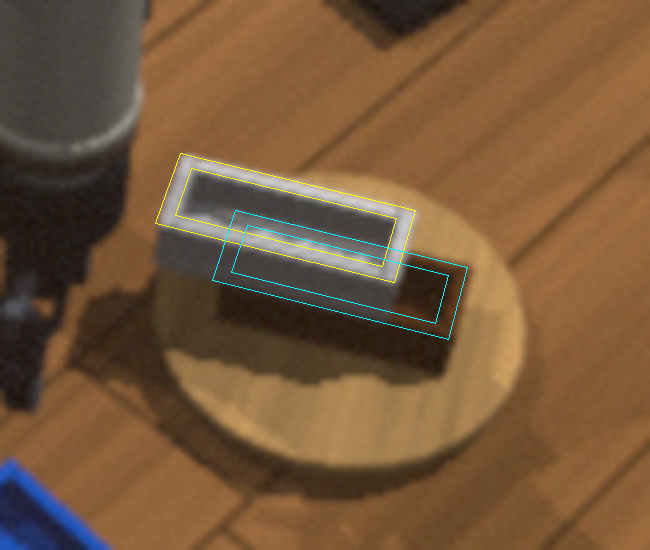

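View pics/q_r.png

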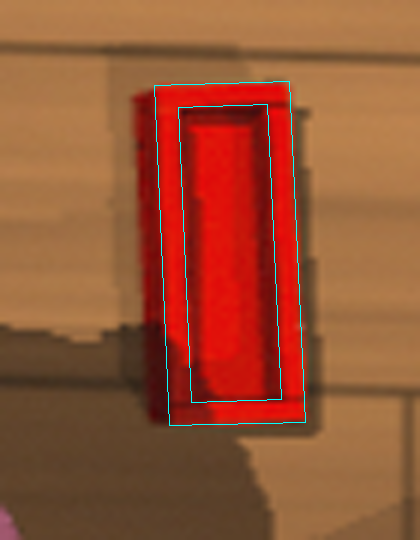

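White rests within a couple of mm of the target in both views. The red fit holds. Moving to red.

```bash
python3 - <<'E'
from bench import bot
import numpy as np
o=bot.get_obs();R=o['tool_rot'];print(o['clock'],o['position'],np.degrees(np.arctan2(R[1,0],R[0,0])))
E
```

```text
9.1667 [489.19519396 -31.12779112 179.85626243] 26.615608728463574
```

Call:
arm_command:
  series:
    - [-0.001,-0.015,0,0,0,-0.02,0.085]
    - [-0.003,-0.045,0,0,0,-0.06,0.085]
    - [-0.004,-0.08,0,0,0,-0.1,0.085]
    - [-0.006,-0.115,0,0,0,-0.15,0.085]
    - [-0.007,-0.15,0,0,0,-0.19,0.085]
    - [-0.009,-0.185,0,0,0,-0.23,0.085]
    - [-0.01,-0.22,-0.005,0,0,-0.27,0.085]
    - [-0.012,-0.255,-0.01,0,0,-0.31,0.085]
    - [-0.013,-0.285,-0.015,0,0,-0.35,0.085]
    - [-0.014,-0.315,-0.02,0,0,-0.38,0.085]
    - [-0.015,-0.335,-0.025,0,0,-0.4,0.085]
    - [-0.0153,-0.348,-0.03,0,0,-0.412,0.085]
    - [-0.0153,-0.353,-0.03,0,0,-0.412,0.085]
    - [-0.0153,-0.353,-0.03,0,0,-0.412,0.085]
    - [-0.0153,-0.353,-0.03,0,0,-0.412,0.085]
    - [-0.0153,-0.353,-0.03,0,0,-0.412,0.085]

```text
clock: 10.5
position: [474.9, -381.1, 149.7]
tool_rot: [[0.998, 0.058, 0.001], [0.058, -0.998, 0.001], [0.001, -0.001, -1.0]]
contact_force: [0.8, 0.4, 0.3]
width: 85.0
```

Call:
arm_command:
  series:
    - [0,0,-0.03,0,0,0,0.085]
    - [0,0,-0.06,0,0,0,0.085]
    - [0,0,-0.085,0,0,0,0.085]
    - [0,0,-0.105,0,0,0,0.085]
    - [0,0,-0.12,0,0,0,0.085]
    - [0,0,-0.132,0,0,0,0.085]
    - [0,0,-0.138,0,0,0,0.085]
    - [0,0,-0.14,0,0,0,0.085]
    - [0,0,-0.14,0,0,0,0.085]
    - [0,0,-0.14,0,0,0,0.085]

```text
clock: 11.33
position: [474.6, -383.7, 10.3]
tool_rot: [[0.998, 0.055, 0.001], [0.055, -0.998, -0.001], [0.001, 0.001, -1.0]]
contact_force: [-0.3, -0.1, -0.2]
width: 85.1
```

Call:
arm_command:
  series:
    - [0,0,0,0,0,0,0.05]
    - [0,0,0,0,0,0,0.05]
    - [0,0,0,0,0,0,0.05]
    - [0,0,0,0,0,0,0.05]
    - [0,0,0,0,0,0,0.05]
    - [0,0,0,0,0,0,0.05]
    - [0,0,0,0,0,0,0.05]
    - [0,0,0,0,0,0,0.05]
  grip_force: 40

```text
clock: 12.0
position: [474.4, -383.9, 10.4]
tool_rot: [[0.999, 0.055, 0.001], [0.055, -0.999, -0.001], [0.001, 0.001, -1.0]]
contact_force: [-0.5, 0.0, 6.4]
width: 59.2
```

Call:
arm_command:
  series:
    - [0,0,0.005,0,0,0,0.05]
    - [0,0,0.015,0,0,0,0.05]
    - [0,0,0.03,0,0,0,0.05]
    - [0,0,0.05,0,0,0,0.05]
    - [0,0,0.075,0,0,0,0.05]
    - [0,0,0.1,0,0,0,0.05]
    - [0,0,0.125,0,0,0,0.05]
    - [0,0,0.145,0,0,0,0.05]
    - [0,0,0.155,0,0,0,0.05]
    - [0,0,0.16,0,0,0,0.05]
    - [0,0,0.16,0,0,0,0.05]
    - [0,0,0.16,0,0,0,0.05]

```text
clock: 13.0
position: [473.1, -383.1, 168.3]
tool_rot: [[0.999, 0.055, -0.001], [0.055, -0.999, 0.001], [-0.001, -0.001, -1.0]]
contact_force: [-0.7, 0.3, -2.5]
width: 59.5
```

```bash
python3 - <<'E'
from bench import bot
from h import *
s=bot.get_image('scene')['color']
o=bot.get_obs();p=o['position'];R=o['tool_rot'];y=np.arctan2(R[1,0],R[0,0]);print(p,np.degrees(y))
draw('scene',s,[(p[0],p[1],y,p[2]+30,(0,255,255))],(170,150,200,170),4,'pics/r1.png')
E
```

```text
[ 472.84867179 -382.87527845  167.8190093 ] 3.1357406629811657
```

View pics/r1.png

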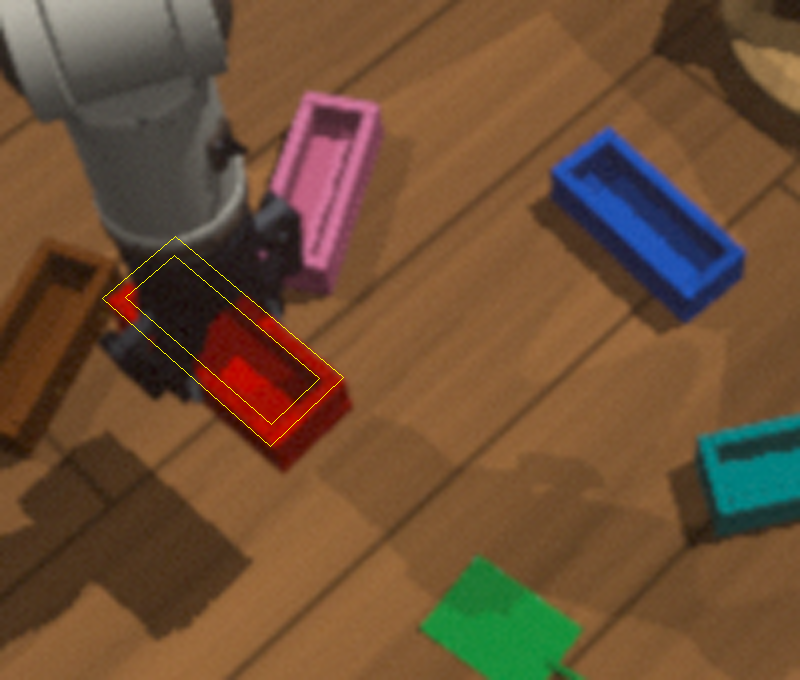

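Red is held level and centred. Carrying it over the stack.

Call:
arm_command:
  series:
    - [0,0.006,0,0,0,0,0.05]
    - [0.001,0.018,0,0,0,0.01,0.05]
    - [0.003,0.036,0,0,0,0.02,0.05]
    - [0.005,0.06,0,0,0,0.04,0.05]
    - [0.0075,0.088,0,0,0,0.06,0.05]
    - [0.01,0.118,0,0,0,0.08,0.05]
    - [0.0125,0.148,0,0,0,0.1,0.05]
    - [0.015,0.178,0,0,0,0.122,0.05]
    - [0.0175,0.208,0,0,0,0.144,0.05]
    - [0.02,0.238,0,0,0,0.165,0.05]
    - [0.0225,0.268,0,0,0,0.186,0.05]
    - [0.025,0.298,0,0,0,0.207,0.05]
    - [0.0278,0.328,0,0,0,0.228,0.05]
    - [0.03,0.358,0,0,0,0.25,0.05]
    - [0.033,0.388,0,0,0,0.27,0.05]
    - [0.0354,0.418,0,0,0,0.29,0.05]
    - [0.038,0.446,0,0,0,0.31,0.05]
    - [0.04,0.472,0,0,0,0.33,0.05]
    - [0.042,0.496,0,0,0,0.346,0.05]
    - [0.044,0.517,0,0,0,0.36,0.05]

```text
clock: 14.72
position: [515.9, 137.6, 169.2]
tool_rot: [[0.913, 0.408, -0.001], [0.408, -0.913, 0.001], [-0.0, -0.001, -1.0]]
contact_force: [1.2, 0.1, -1.6]
width: 59.4
```

Call:
arm_command:
  series:
    - [0.0015,0.018,0,0,0,0.013,0.05]
    - [0.003,0.034,0,0,0,0.024,0.05]
    - [0.004,0.048,0,0,0,0.035,0.05]
    - [0.005,0.06,0,0,0,0.043,0.05]
    - [0.0055,0.068,0,0,0,0.048,0.05]
    - [0.006,0.0735,0,0,0,0.052,0.05]
    - [0.006,0.0735,0,0,0,0.052,0.05]
    - [0.006,0.0735,0,0,0,0.052,0.05]
    - [0.006,0.0735,-0.01,0,0,0.052,0.05]
    - [0.006,0.0735,-0.02,0,0,0.052,0.05]
    - [0.006,0.0735,-0.03,0,0,0.052,0.05]
    - [0.006,0.0735,-0.035,0,0,0.052,0.05]
    - [0.006,0.0735,-0.038,0,0,0.052,0.05]
    - [0.006,0.0735,-0.038,0,0,0.052,0.05]
    - [0.006,0.0735,-0.038,0,0,0.052,0.05]
    - [0.006,0.0735,-0.038,0,0,0.052,0.05]

```text
clock: 16.05
position: [524.1, 207.4, 131.6]
tool_rot: [[0.893, 0.45, 0.001], [0.45, -0.893, 0.0], [0.001, -0.0, -1.0]]
contact_force: [0.1, 0.5, -1.7]
width: 59.4
```

```bash
python3 - <<'E'
from bench import bot
from h import *
d=bot.get_image('top')['color'];s=bot.get_image('scene')['color']
o=bot.get_obs();p=o['position'];R=o['tool_rot'];y=np.arctan2(R[1,0],R[0,0]);print(p,np.degrees(y),o['contact_force'])
L=[(p[0],p[1],y,p[2]+30,(0,255,255))]
draw('scene',s,L,(320,70,130,120),5,'pics/p3.png')
draw('top',d,L,(150,130,100,110),5,'pics/p3t.png')
E
```

```text
[524.15772314 207.32308514 131.80562345] 26.748689287636203 [-0.24363301  0.50340863 -1.87502027]
```

View pics/p3.png

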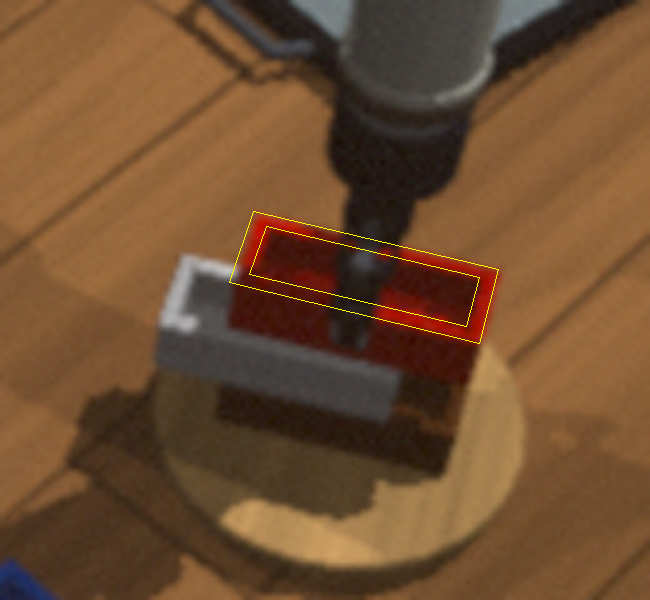

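View pics/p3t.png

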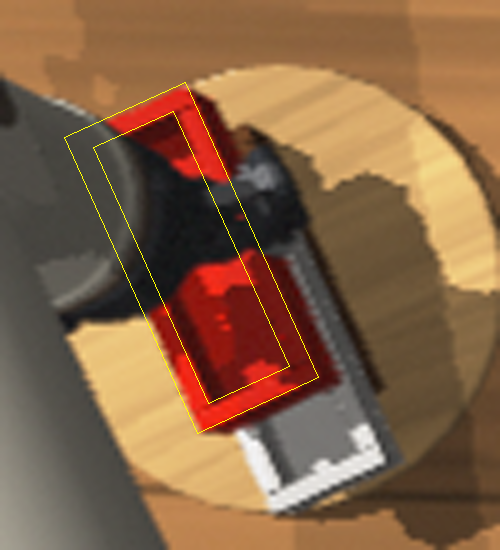

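Red is aligned over the dark tray in both views. Lowering to contact.

Call:
arm_command:
  series:
    - [0,0,-0.003,0,0,0,0.05]
    - [0,0,-0.006,0,0,0,0.05]
    - [0,0,-0.008,0,0,0,0.05]
    - [0,0,-0.0095,0,0,0,0.05]
    - [0,0,-0.0105,0,0,0,0.05]
    - [0,0,-0.0112,0,0,0,0.05]
    - [0,0,-0.0116,0,0,0,0.05]
    - [0,0,-0.0116,0,0,0,0.05]
    - [0,0,-0.0116,0,0,0,0.05]

```text
clock: 16.9
position: [523.7, 207.0, 120.4]
tool_rot: [[0.893, 0.45, -0.0], [0.45, -0.893, -0.001], [-0.0, 0.001, -1.0]]
contact_force: [-1.9, -1.1, 4.3]
width: 59.1
```

Contact (+4 N). Releasing, lifting straight up, and retreating.

Call:
arm_command:
  series:
    - [0,0,0,0,0,0,0.066]
    - [0,0,0,0,0,0,0.072]
    - [0,0,0,0,0,0,0.085]
    - [0,0,0,0,0,0,0.085]
    - [0,0,0,0,0,0,0.085]
    - [0,0,0,0,0,0,0.085]
    - [0,0,0,0,0,0,0.085]
    - [0,0,0.01,0,0,0,0.085]
    - [0,0,0.03,0,0,0,0.085]
    - [0,0,0.055,0,0,0,0.085]
    - [0,0,0.08,0,0,0,0.085]
    - [0,0,0.1,0,0,0,0.085]
    - [0,-0.03,0.11,0,0,0,0.085]
    - [0,-0.065,0.11,0,0,0,0.085]
    - [0,-0.1,0.11,0,0,0,0.085]
    - [0,-0.135,0.11,0,0,0,0.085]
    - [0,-0.17,0.11,0,0,0,0.085]
    - [0,-0.2,0.11,0,0,0,0.085]
    - [0,-0.22,0.11,0,0,0,0.085]
    - [0,-0.22,0.11,0,0,0,0.085]

```text
clock: 18.57
position: [523.8, -19.2, 230.1]
tool_rot: [[0.897, 0.443, -0.0], [0.443, -0.897, -0.003], [-0.001, 0.003, -1.0]]
contact_force: [-0.0, 0.1, 0.2]
width: 84.8
```

```bash
python3 - <<'E'
from bench import bot
from h import *
d=bot.get_image('top')['color'];s=bot.get_image('scene')['color']
f=np.load('fit0.npy'); D=f[0]; u=np.array([np.cos(D[2]),np.sin(D[2])])
L=[(D[0]+40*u[0],D[1]+40*u[1],D[2],110,(0,255,255)),(*D,150,(255,255,0))]
draw('top',d,L,(155,125,100,115),5,'pics/z_t.png')
draw('scene',s,L,(320,70,130,120),5,'pics/z_s.png')
cv2.imwrite('pics/z_full.png',d)
E
```

```text
(no output)
```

View pics/z_t.png

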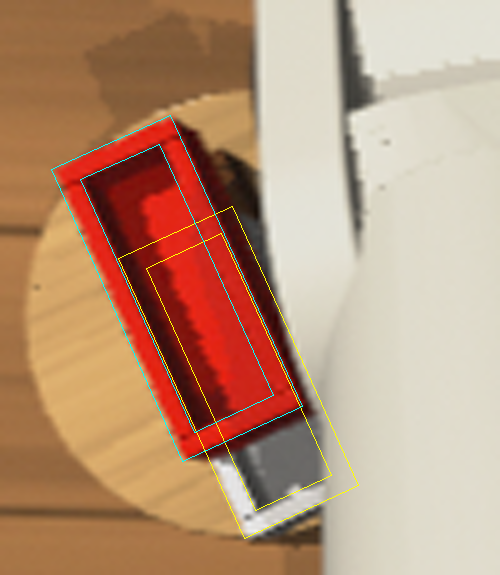

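View pics/z_s.png

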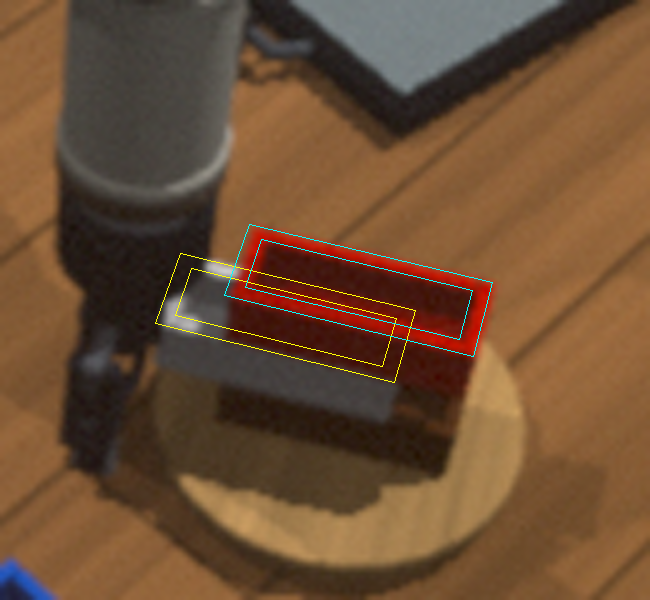

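View pics/z_full.png

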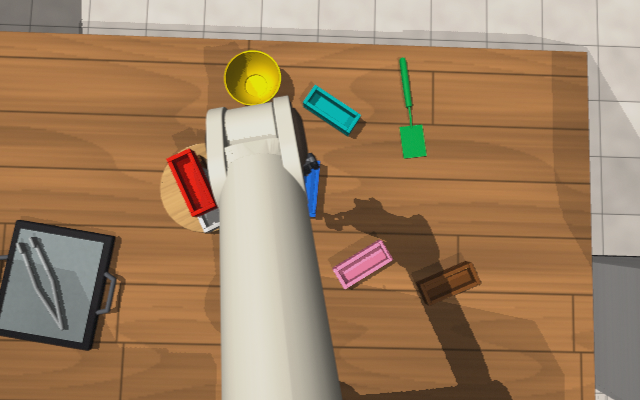

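Both trays match their target outlines to within 1–2 px, and the gripper is clear at z = 230 mm. Handing in.

```bash
python3 -c "
from bench import bot
o=bot.get_obs();print(o['clock'],o['contact_force']);print(bot.sign_off())"
```

```text
18.6667 [ 0.63063487  0.58414931 -0.16398985]
the job is handed in; nothing more can be done
None
```

I stacked the trays and handed the job in at about 18.7 s of the 61 s allowed; sign-off gives no verdict. The white tray sits on the dark tray's lips, shifted about 40 mm towards the green tab. The red tray sits on the white one, straight above the dark tray.

- **Placement:** in the last pictures from both cameras, both trays match their target outlines to within 1–2 pixels, roughly 2–5 mm. They look level and parallel to the dark tray. I judged this by eye against overlays and did not fit the final poses again.
- **Release:** both trays were let go on contact, at about 10 N for white and 4 N for red. The gripper is clear, and the force reading was under 1 N just before hand-in.
- **Blue tray:** nothing came near it. It looks unmoved, though the arm hid part of it in the last top view.
- **One disagreement:** while white was still held, the top camera put it about 3–5 mm further towards the tab than the scene camera did. I shifted it back about 2 mm before lowering. After release both views agreed to within a few mm.

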